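# Unscrew the lid of the square kitchen canister and lay it in the empty tray

## Task

Open the square canister for refilling: unscrew its lid by turning it anticlockwise until the thread lets go, lift it off, and set it down, without dropping it, flat in the empty metal tray with its handle up. Leave the lid of the taller round canister as it is, and let go at the end.

Things in the scene. Friction and masses are not known exactly. Their poses are not given: they have to be found in the camera images.
- lid: Lid of the square canister: white cap, diameter 74, height 22 mm, with a black bar handle on top (60 long, 16 thick, 34 high; its top 56 mm above the cap's rim); 110-210 g. Origin: on the axis at the lower rim; z up, x along the handle. Turn it anticlockwise from above (about +z): it turns easily without rising and is caught until 52-64 degrees from where it starts; 80 is right, a stop is at 130.
- square_canister: White square canister, 84 x 84 mm, 90 high, stuck fast to the counter; steel threaded neck on top, 20 mm high, 63 mm wide. Origin: centre of its underside; z up; x along a diagonal, to a corner. Shut, the handle lies along x or up to 7 degrees anticlockwise of it, and the lid's origin is 93 mm above this one; the thread lets go at 62 degrees from x. Until then the lid lifts only 1-4 mm.
- tray: The empty shallow metal tray on the counter, nearer the robot than the canisters: 170 mm (x) by 220 mm (y) outside, 24 mm high, walls and floor 4 mm thick, fixed. Origin: centre of its underside, on the counter; z up.
- round_lid_handle_end (a point): Top of one end of the bar handle of the other lid (same make), 30 mm from its axis. That lid closes the white round canister (diameter 92, height 120 mm, taller than the square one) and stays shut.

How it is judged:
On the way, in this order (a step that is already met when the one before it is completed fails the run):
1. the lid of the square canister is turned at least 52 degrees from shut while still down on its neck (angle between the x axis of lid and the x axis of square_canister, either way round above 0.9 rad and z of lid in the frame of square_canister below 0.105 m and horizontal distance between lid and square_canister below 0.01 m), for 0.05 s.
2. the lid is lifted at least 25 mm, clear of the neck (z of lid in the frame of square_canister above 0.118 m).
3. the lid is still held when it is within 20 mm of the tray's floor, over the tray (z of lid in the frame of tray below 0.024 m and horizontal distance between lid and tray below 0.1 m and contact force between the fingers and lid above 0.5 N).
At the end, for the whole second after the job is handed in: The lid lies at rest inside the tray, flat on its floor (lower rim within 5 mm of the floor, tilted less than 10 degrees) with its handle up: its origin is within 50 mm along x and 75 mm along y of the tray's centre, in the tray's frame. The round canister's lid is still in place (z of lid in the frame of tray below 0.009 m and x of lid in the frame of tray between -0.05 and 0.05 m and y of lid in the frame of tray between -0.075 and 0.075 m and angle between lid's own z axis and vertical below 0.17 rad and linear speed of lid below 0.02 m/s); the robot touches nothing.
It fails at once if the round canister's lid is turned or moved: the end of its handle moves more than 15 mm (distance of round_lid_handle_end from where it was at the start of the episode above 0.015 m).
It also fails if it takes over 42 s, if anything falls off the work surface, if the arm or the gripper's body presses on something with over 40 N, if the wrist force passes 120 N, or if a joint passes its speed limit or range.

## Robot

A 7-joint arm with a two-finger parallel gripper is mounted at the origin on the work surface. World frame = base frame: x ahead of the robot, y to its left, z up, the work surface at z = 0. Lengths are in m, angles in rad, forces in N, time in s.
With the tool pointing down it reaches from about 0.425 to 0.925 m from the base axis. Payload 6.8 kg.
Tool frame: the origin (TCP) lies between the finger pads; the fingertips stand 22 mm ahead of it and the grasp point (between the pads) lies 3 mm ahead of it; z points along the fingers, y is the direction in which the jaws open and shut (so a half turn about z gives the same grasp; the last joint's range is limited). The gripper opens to 85 mm and grips with 20 to 120 N. Pads are 22 mm wide; open, the fingers measure 114 mm over their backs; the gripper's body (76 mm by 85 mm) begins 54 mm behind the grasp point. The pads swing forward as they close: fully open they stand 13 mm farther back than shut.
Start: joints at [-1.257, 0.477, 0.022, 1.555, -0.011, 1.109, -0.083], TCP at [0.276, 0.616, 0.253] pointing down, gripper open.
Joint ranges: [-2.96, 2.96], [-0.34, 2.1], [-1.41, 1.46], [0.24, 2.44], [-1.37, 4.51], [0.17, 1.92], [-2.96, 2.96]. Speed limits (rad/s): [2.39, 2.39, 3.14, 3.14, 3.14, 3.14, 3.14].

## Interface

Orientations are given as a unit quaternion [w, x, y, z].
In Python, from station import bot gives the robot as it stands. The module is installed in compiled form; this text tells all that it offers.
- The arm moves only by the tool drive_tool, never from a script. Its argument "series" is one flat list of numbers, 7 for each row, row after row: the opening, from -1 (shut) to 1 (fully open), then the shift along the tool's x, y, z in mm, then the turn, a rotation vector about the tool's x, y, z in rad. In form: [jaw, x, y, z, wx, wy, wz, jaw, x, y, z, wx, wy, wz, ...]. A call has 1 to 12 rows; each row shifts and turns the commanded pose from where the row before left it, along the tool's axes as they then stand; what a row does not reach is not made up. A row lasts 1/8 s, in which the tool goes at most 62.5 mm and 10.7 degrees, less where a joint would pass 70% of its speed; a pose out of reach is approached as far as the arm can. A call with a gripper value outside its range is refused whole. The fingers move at their own pace and stop on an object; "force" is the grip in N (left out, the last holds). Time passes only in rows, so rows that do not move let the fingers close. It gives the time, the measured TCP pose, the force and the opening at its end, in the units of the state.
- bot.get_obs(): the state, without advancing time (a new reading comes with each control period).
- bot.read_camera(name): name is "side" or "top" or "wrist"; returns a dict with "pixels" (384x512x3 uint8, blue, green, red), "camera_matrix" (3x3 intrinsics, pixels), "rvec" (rotation vector, rad) and "tvec" (3), from world to camera coordinates, as OpenCV has them. Camera axes: x right, y down, z forward; pixel columns grow to the right and rows downward; lengths in m; the calibration is good to about 2 mm. A picture is of the moment at which its call begins. There is no depth.
- bot.hand_in(): hands the job in, once; it reports no verdict.
The state is a dict: "t": time; "q": joint angles; "joint_vel": joint speeds; "joint_torque": joint torques, N m; "eef_pos": TCP position; "tool_rot": TCP orientation; "contact_force": force on the tool from outside, world axes, zero at the start; "torque": the same for the moment, N m; "gripper_width": opening from 0.0 (shut) to 1.0 (fully open).
Only numpy, scipy, OpenCV 4.12 (cv2) and the standard library are available. Lean on these libraries where they do the work, as an engineer would, in place of code of your own. Each camera call takes 0.05 s, during which the arm holds its last target. There are 200 camera calls.

## Working session

There is one attempt and no reset: what is moved stays moved. The work goes in short steps, Python scripts to look and compute and a tool call to move; the robot and the scene stay as the last step left them, time stands still between calls to the robot, and variables do not carry over. Pictures are saved under pics/ and viewed, about 8 in all and at most 12, crops included, and the job is handed in when it is done.

Besides the shell and the picture viewer there is one more tool, called by a JSON object that holds its "api" and its "payload", one argument or row to a line. drive_tool: Moves the arm, as the interface text tells. Its arguments: {"type":"object","properties":{"series":{"type":"array"},"force":{"type":"number"}},"required":["series"]}

```bash
mkdir -p pics
cat > h.py <<'E'
import numpy as np, cv2
from station import bot
def cam(n):
    c=bot.read_camera(n); R=cv2.Rodrigues(np.array(c["rvec"],float))[0]; t=np.array(c["tvec"],float).ravel()
    return c["pixels"],np.array(c["camera_matrix"],float),R,t
def plane(uv,z,K,R,t):
    uv=np.atleast_2d(np.array(uv,float)); d=(R.T@np.linalg.inv(K)@np.c_[uv,np.ones(len(uv))].T).T
    o=-R.T@t; s=(z-o[2])/d[:,2]; return o+s[:,None]*d
E
python3 - <<'E'
from h import *
ims=[]
for n in("top","side","wrist"):
    p,K,R,t=cam(n); cv2.imwrite(f"pics/{n}0.png",p); ims.append(p); print(n,K[0,0],-R.T@t,R[2])
cv2.imwrite("pics/all0.png",cv2.resize(np.vstack([np.hstack(ims[:2]),np.hstack([ims[2],ims[2]*0])]),(800,600)))
o=bot.get_obs();print(o)
E
```

```text
top 440.20731466931545 [ 0.37459192 -0.00775987  0.95512708] [ 0.22213391  0.00468003 -0.97500494]
side 352.9854725435052 [0.07168097 0.50428918 0.53677256] [ 0.58917606 -0.64250194 -0.48996208]
wrist 317.288593641483 [0.20142606 0.64814079 0.37252852] [ 0.29079675 -0.13195337 -0.94764211]
{'t': 0.15, 'q': array([-1.25710791,  0.47765053,  0.02234049,  1.55619508, -0.01150518,
        1.1092881 , -0.0830849 ]), 'joint_vel': array([ 0.00203244, -0.00160628, -0.00047007, -0.00350785, -0.0003079 ,
        0.00038829,  0.00069586]), 'joint_torque': array([ 2.35438951e-03, -5.96920645e+01,  1.61011800e+00, -2.81486267e+01,
        1.26175853e-02,  6.58145029e-03,  2.20972049e-05]), 'eef_pos': array([0.27616896, 0.61546659, 0.25253424]), 'tool_rot': array([-1.02489515e-04,  2.09316552e-01,  9.77847678e-01, -6.99067981e-04]), 'contact_force': array([0.15856903, 0.9935261 , 0.55426904]), 'torque': array([ 0.00433618, -0.0345053 ,  0.01006555]), 'gripper_width': 0.9991381783348003}
```

View pics/all0.png

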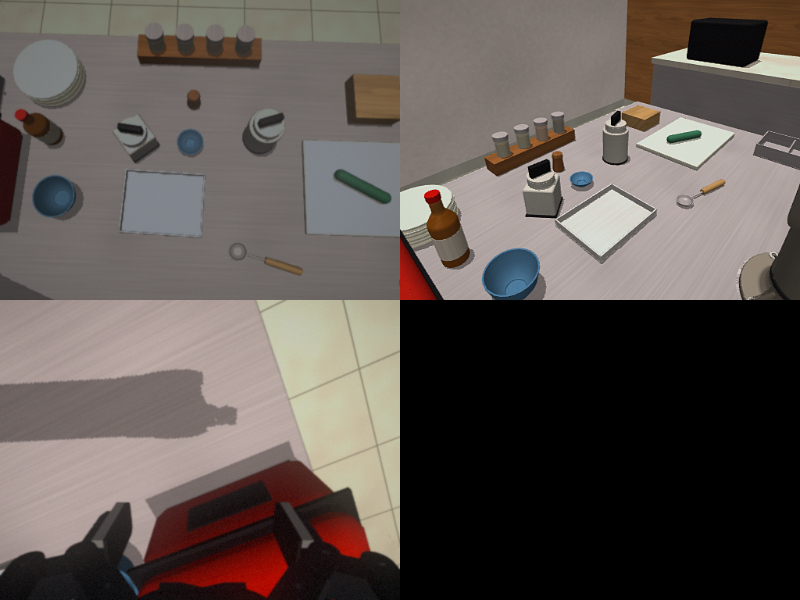

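Run:
```python
from h import *
p,K,R,t=cam("top")
g=p.max(2)
m=((g<45)*255).astype(np.uint8)
c,_=cv2.findContours(m,0,2)
for k in c:
    if cv2.contourArea(k)>60:
        x,y,w,h=cv2.boundingRect(k)
        if 120<x<380 and 100<y<250:
            r=cv2.minAreaRect(k); print(r)
            for z in (.149,.179): print(z,plane(cv2.boxPoints(r),z,K,R,t)[:,:2].round(3).tolist(),plane(r[0],z,K,R,t).round(3))
# tray rough corners
print(plane([[160,219],[262,219],[152,301],[258,303]],0.024,K,R,t).round(3))
a=cv2.resize(p[130:220,120:220],(500,450),interpolation=cv2.INTER_CUBIC)
b=cv2.resize(p[210:310,140:270],(585,450)) ; 
cv2.imwrite("pics/crop1.png",cv2.resize(np.hstack([cv2.convertScaleAbs(a,alpha=1.3),cv2.resize(p[130:220,300:360],(300,450))]),None,fx=1,fy=1))
print(K, )
```

```text
((166.4499969482422, 164.84999084472656), (32.24406814575195, 10.040916442871094), 8.130102157592773)
0.149 [[0.6, 0.193], [0.62, 0.192], [0.613, 0.131], [0.593, 0.132]] [[0.607 0.162 0.149]]
0.179 [[0.592, 0.186], [0.611, 0.185], [0.604, 0.125], [0.585, 0.127]] [[0.598 0.156 0.179]]
((346.156005859375, 156.47503662109375), (7.386056423187256, 31.045135498046875), 80.90972137451172)
0.149 [[0.635, -0.15], [0.647, -0.209], [0.632, -0.211], [0.621, -0.152]] [[ 0.634 -0.181  0.149]]
0.179 [[0.626, -0.145], [0.637, -0.202], [0.623, -0.203], [0.612, -0.147]] [[ 0.624 -0.174  0.179]]
[[ 0.522  0.193  0.024]
 [ 0.529 -0.025  0.024]
 [ 0.351  0.196  0.024]
 [ 0.354 -0.021  0.024]]
[[440.20731467   0.         252.69101272]
 [  0.         440.20731467 192.18674745]
 [  0.           0.           1.        ]]
```

View pics/crop1.png

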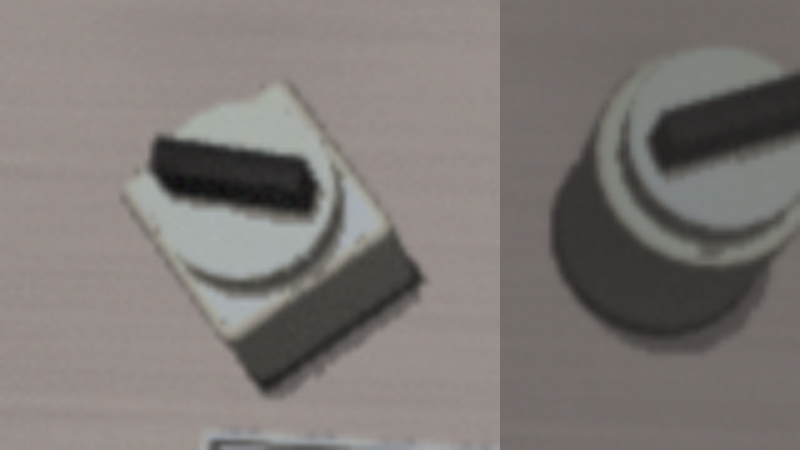

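```bash
cat >> h.py <<'E'
from scipy.spatial.transform import Rotation as Ro
def delta(tgt,az):
    "tool-frame shift (mm) and world yaw change (deg) to reach tgt with tool x at azimuth az"
    o=bot.get_obs(); q=o["tool_rot"]; r=Ro.from_quat([q[1],q[2],q[3],q[0]])
    M=r.as_matrix(); a=np.degrees(np.arctan2(M[1,0],M[0,0]))
    T=Ro.from_matrix(np.array([[np.cos(np.radians(az)),np.sin(np.radians(az)),0],[np.sin(np.radians(az)),-np.cos(np.radians(az)),0],[0,0,-1.]]))
    print("pos",o["eef_pos"].round(4),"az",a.round(2),"zdir",M[:,2].round(3),"w",round(o["gripper_width"],3),"F",o["contact_force"].round(1),"t",round(o["t"],2),"q",o["q"].round(2))
    print("shift mm",((M.T@(np.array(tgt)-o["eef_pos"]))*1000).round(1),"rotvec",(r.inv()*T).as_rotvec().round(4))
E
python3 - <<'E'
from h import *
p,K,R,t=cam("top")
f=lambda L:np.array(L)/5+[120-.4,130-.4]
c=plane(f([[125,190],[283,83],[385,225],[232,337]]),.090,K,R,t)[:,:2]
print("corners",c.round(3).tolist(),c.mean(0),[np.degrees(np.arctan2(*(c[i]-c[i+2])[::-1])).round(1) for i in (0,1)], [np.linalg.norm(c[i]-c[(i+1)%4]).round(3) for i in range(4)])
h=plane(f([[155,137],[305,157],[310,185],[165,178]]),.149,K,R,t)[:,:2]
print("handle",h.round(3).tolist(),h.mean(0))
print("bottle top ray",plane([27,145],0.2,K,R,t),plane([27,145],0.0,K,R,t))
delta([.45,.33,.30],155.8)
E
```

```text
corners [[0.616, 0.218], [0.664, 0.157], [0.605, 0.112], [0.556, 0.17]] [0.61042291 0.164331  ] [np.float64(83.9), np.float64(-6.9)] [np.float64(0.078), np.float64(0.075), np.float64(0.076), np.float64(0.077)]
handle [[0.621, 0.193], [0.615, 0.135], [0.604, 0.133], [0.605, 0.188]] [0.61131357 0.16244755]
bottle top ray [[0.62123157 0.40486918 0.2       ]] [[ 6.86555583e-01  5.14156494e-01 -1.11022302e-16]]
pos [0.2763 0.6156 0.2529] az 155.83 zdir [-0.    -0.001 -1.   ] w 1.004 F [0.6 0.3 0.3] t 0.25 q [-1.26  0.48  0.02  1.56 -0.01  1.11 -0.08]
shift mm [-275.5 -189.5  -47. ] rotvec [-0.0008  0.0001  0.0005]
```

{"api": "drive_tool", "payload": {
  "series": [1,-34,-24,-6,0,0,0,1,-34,-24,-6,0,0,0,1,-34,-24,-6,0,0,0,1,-34,-24,-6,0,0,0,1,-34,-24,-6,0,0,0,1,-34,-24,-6,0,0,0,1,-34,-24,-6,0,0,0,1,-34,-24,-6,0,0,0,1,0,0,0,0,0,0.17,1,0,0,0,0,0,0.17,1,0,0,0,0,0,0.17,1,0,0,0,0,0,0.17],
  "force": 50
}}

```text
t: 1.75
eef_pos: [0.4458, 0.3292, 0.3013]
tool_rot: [-0.0, 0.526, 0.851, -0.0]
contact_force: [-0.6, -0.8, 0.1]
gripper_width: 1.0
```

```bash
python3 -c "
from h import *
delta([.611,.163,.28],86)"
```

```text
pos [0.4458 0.3292 0.3013] az 116.54 zdir [-0. -0. -1.] w 1.0 F [-0.6 -0.8  0.1] t 1.75 q [-0.94  0.23  0.23  1.8  -0.06  1.11 -0.23]
shift mm [-222.5   73.5   21.2] rotvec [-1.000e-04  0.000e+00  5.331e-01]
```

{"api": "drive_tool", "payload": {
  "series": [1,-28,9,2.6,0,0,0,1,-28,9,2.6,0,0,0,1,-28,9,2.6,0,0,0,1,-28,9,2.6,0,0,0,1,-28,9,2.6,0,0,0,1,-28,9,2.6,0,0,0,1,-28,9,2.6,0,0,0,1,-26,10,2.6,0,0,0,1,0,0,0,0,0,0.178,1,0,0,0,0,0,0.178,1,0,0,0,0,0,0.178,1,0,0,0,0,0,0]
}}

```text
t: 3.25
eef_pos: [0.6112, 0.1644, 0.2803]
tool_rot: [0.0, 0.729, 0.684, -0.0]
contact_force: [-0.6, 0.2, 0.8]
gripper_width: 0.997
```

```bash
python3 -c "
from h import *
delta([.611,.163,.28],86)
p,K,R,t=cam('wrist'); cv2.imwrite('pics/w1.png',p); np.savez('w1.npz',K=K,R=R,t=t)"
```

```text
pos [0.6112 0.1644 0.2803] az 86.38 zdir [-0. -0. -1.] w 0.997 F [-0.6  0.2  0.8] t 3.25 q [-0.69  0.41  0.44  1.65 -0.19  1.12 -0.26]
shift mm [-1.4 -0.2  0.3] rotvec [-0.0002  0.0004  0.0066]
```

View pics/w1.png

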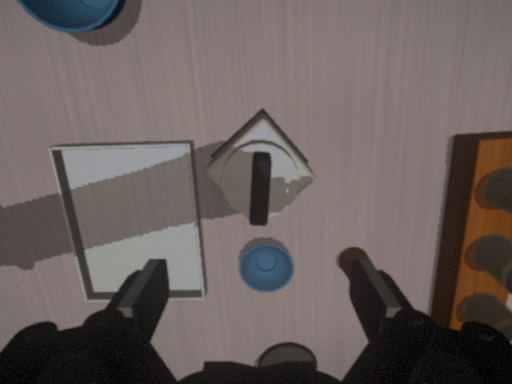

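Run:
```python
from h import *
p=cv2.imread('pics/w1.png'); d=np.load('w1.npz');K,R,t=d['K'],d['R'],d['t']
m=(p.max(2)<60).astype(np.uint8)*255; m[:,:235]=0;m[:,290:]=0;m[:140]=0;m[232:]=0
k=max(cv2.findContours(m,0,2)[0],key=cv2.contourArea); r=cv2.minAreaRect(k); b=cv2.boxPoints(r)
print(b.tolist()); P=plane(b,.149,K,R,t)[:,:2]; print(P.round(4).tolist(),P.mean(0))
L=sorted(range(4),key=lambda i:b[i][1])
a=(P[L[0]]+P[L[1]])/2; e=(P[L[2]]+P[L[3]])/2; print("ends",a,e,"az",np.degrees(np.arctan2(*(a-e)[::-1])),np.linalg.norm(a-e))
c=plane([[207,170],[263,109],[315,178],[258,235]],.09,K,R,t)[:,:2]; print("can",c.round(3).tolist(),(c[0]+c[2])/2)
print("tray",plane([[52,148],[192,142],[205,297],[87,299]],.024,K,R,t)[:,:2].round(3).tolist())
# lid rim circle: bright cap edges at handle row
print(p[185,200:325].max(1).tolist())
cr=cv2.resize(p[95:245,190:330],(560,600),interpolation=cv2.INTER_CUBIC);cv2.imwrite('pics/w1c.png',cv2.convertScaleAbs(cr,alpha=1.4))
```

```text
[[249.0360870361328, 223.79673767089844], [252.7344512939453, 151.67869567871094], [270.76397705078125, 152.60328674316406], [267.06561279296875, 224.72132873535156]]
[[0.6013, 0.1372], [0.6088, 0.1993], [0.6231, 0.1977], [0.6168, 0.1354]] [0.61248852 0.16741083]
ends [0.61591881 0.19852224] [0.60905823 0.13629943] az 83.708075477546 0.0625998831483708
can [[0.56, 0.173], [0.619, 0.228], [0.668, 0.158], [0.606, 0.098]] [0.61392764 0.16539902]
tray [[0.367, 0.196], [0.534, 0.192], [0.524, -0.024], [0.358, -0.017]]
[91, 90, 90, 89, 89, 91, 88, 87, 90, 91, 90, 86, 87, 89, 88, 83, 85, 88, 93, 96, 99, 101, 108, 108, 108, 106, 103, 105, 104, 104, 103, 101, 103, 105, 104, 102, 103, 103, 101, 105, 105, 102, 106, 106, 107, 109, 106, 108, 106, 103, 88, 61, 40, 33, 37, 31, 38, 35, 38, 34, 41, 35, 36, 40, 37, 39, 35, 38, 41, 54, 90, 104, 106, 108, 107, 107, 107, 106, 105, 108, 108, 108, 106, 107, 108, 108, 108, 105, 108, 108, 105, 107, 108, 104, 107, 108, 108, 107, 108, 105, 107, 106, 107, 101, 98, 97, 97, 110, 118, 127, 131, 138, 140, 138, 135, 136, 137, 140, 135, 137, 137, 136, 135, 139, 137]
```

View pics/w1c.png

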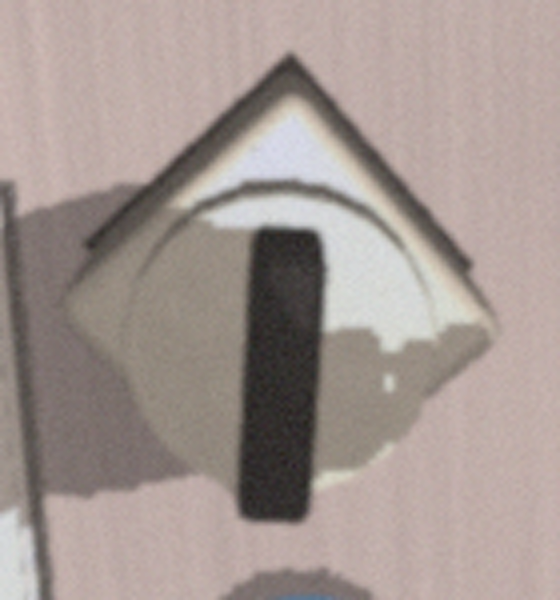

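{"api": "drive_tool", "payload": {
  "series": [1,0.7,0.8,0,0,0,0.042,1,0,0,25,0,0,0,1,0,0,35,0,0,0,0.4,0,0,35,0,0,0,0,0,0,25,0,0,0,0,0,0,16,0,0,0,0,0,0,0,0,0,0]
}}

```text
t: 4.18
eef_pos: [0.6117, 0.1648, 0.1436]
tool_rot: [-0.0, 0.743, 0.669, -0.001]
contact_force: [0.4, -0.9, -0.1]
gripper_width: 0.499
```

```bash
python3 -c "
from h import *
delta([.612,.165,.144],84)
p,K,R,t=cam('wrist'); q,_,_,_=cam('side'); cv2.imwrite('pics/w2.png',np.hstack([p[:,:],cv2.resize(q[180:300,120:280],(512,384))])[:, 60:860])"
```

```text
pos [0.6117 0.1648 0.1436] az 83.95 zdir [-0.002 -0.001 -1.   ] w 0.499 F [ 0.4 -0.9 -0.1] t 4.17 q [-0.65  0.55  0.39  1.77 -0.27  0.87 -0.24]
shift mm [ 0.2  0.3 -0.4] rotvec [-0.0017  0.0007 -0.0008]
```

View pics/w2.png

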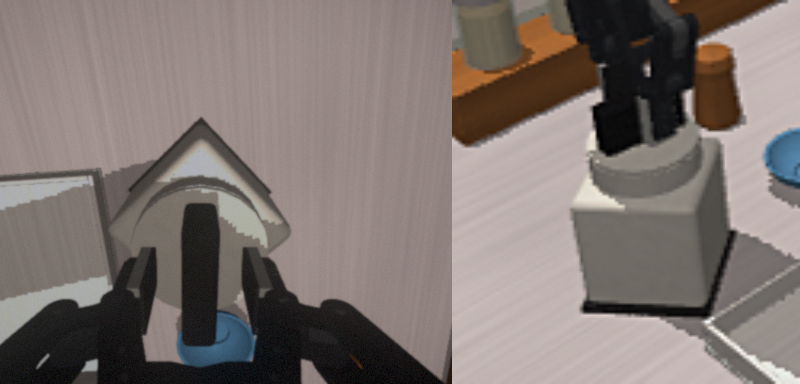

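Fingers straddle the handle (bar at columns 183–217, rows 205–345, midway between the pads), well centred. Closing.

{"api": "drive_tool", "payload": {
  "series": [-1,0,0,0,0,0,0,-1,0,0,0,0,0,0,-1,0,0,0,0,0,0,-1,0,0,0,0,0,0,-1,0,0,0,0,0,0,-1,0,0,0,0,0,-0.1,-1,0,0,0,0,0,-0.1],
  "force": 60
}}

```text
t: 5.15
eef_pos: [0.613, 0.1654, 0.1457]
tool_rot: [0.0, 0.672, 0.74, 0.001]
contact_force: [-0.2, 0.4, 4.4]
gripper_width: 0.172
```

{"api": "drive_tool", "payload": {
  "series": [-1,0,0,0,0,0,-0.12,-1,0,0,0,0,0,-0.12,-1,0,0,0,0,0,-0.12,-1,0,0,0,0,0,-0.12,-1,0,0,0,0,0,-0.12,-1,0,0,0,0,0,-0.12,-1,0,0,0,0,0,-0.12,-1,0,0,0,0,0,-0.12,-1,0,0,0,0,0,-0.12,-1,0,0,0,0,0,-0.12,-1,0,0,0,0,0,0,-1,0,0,0,0,0,0]
}}

```text
t: 6.65
eef_pos: [0.613, 0.1654, 0.1457]
tool_rot: [0.001, 0.139, 0.99, 0.001]
contact_force: [-0.3, 0.1, 5.9]
gripper_width: 0.176
```

```bash
python3 -c "
from h import *
delta([.612,.165,.144],164)
p,K,R,t=cam('wrist'); q,_,_,_=cam('top'); cv2.imwrite('pics/w3.png',np.hstack([p,cv2.resize(q[120:230,110:260],(512,384))])[:, 60:860])"
```

```text
pos [0.613  0.1654 0.1457] az 164.02 zdir [ 0.002  0.001 -1.   ] w 0.176 F [-0.3  0.1  5.9] t 6.65 q [-0.39  0.52  0.04  1.75 -0.03  0.86  0.96]
shift mm [ 0.9 -0.6  1.7] rotvec [0.0016 0.0018 0.0004]
```

View pics/w3.png

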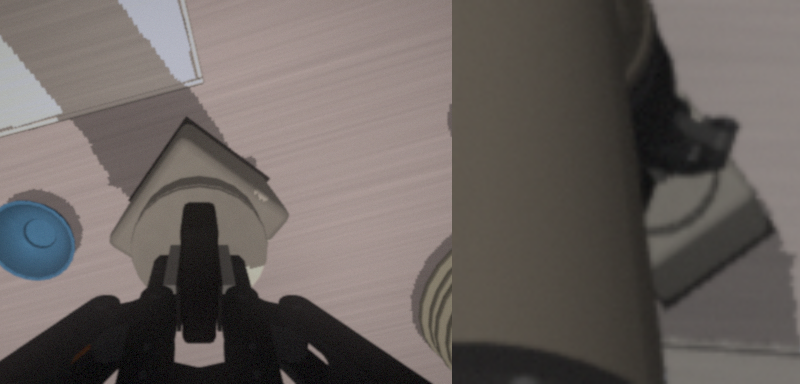

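The bar stays aligned with the fingers (still vertical at col 198) after 80°: turned as planned. Lifting.

{"api": "drive_tool", "payload": {
  "series": [-1,0,0,-3,0,0,0,-1,0,0,-5,0,0,0,-1,0,0,-8,0,0,0,-1,0,0,-12,0,0,0,-1,0,0,-15,0,0,0,-1,0,0,-20,0,0,0,-1,0,0,-10,0,0,0,-1,0,0,0,0,0,0]
}}

```text
t: 7.75
eef_pos: [0.6127, 0.1651, 0.2186]
tool_rot: [0.001, 0.138, 0.99, 0.0]
contact_force: [0.5, -1.6, -1.9]
gripper_width: 0.174
```

```bash
python3 -c "
from h import *
delta([.443,.087,.219],164)
p,K,R,t=cam('wrist'); q,_,_,_=cam('side'); cv2.imwrite('pics/w4.png',np.hstack([p,cv2.resize(q[120:312,120:376],(512,384))])[:, 100:900])"
```

```text
pos [0.6127 0.1651 0.2186] az 164.08 zdir [ 0.002  0.001 -1.   ] w 0.174 F [ 0.5 -1.6 -1.9] t 7.75 q [-0.4   0.44  0.05  1.7  -0.03  1.    0.95]
shift mm [ 141.8 -121.6   -0.8] rotvec [0.0012 0.0016 0.0014]
```

View pics/w4.png

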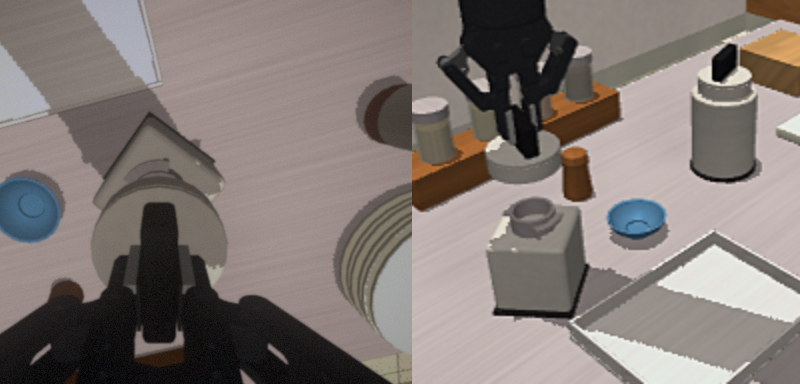

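Lid hangs level below the gripper and the neck is bare. Carrying it over the tray.

{"api": "drive_tool", "payload": {
  "series": [-1,10,-9,0,0,0,0,-1,20,-18,0,0,0,0,-1,20,-19,0,0,0,0,-1,20,-18,0,0,0,0,-1,20,-19,0,0,0,0,-1,20,-18,0,0,0,0,-1,20,-17,10,0,0,0,-1,0,0,30,0,0,0,-1,0,0,30,0,0,0,-1,0,0,20,0,0,0,-1,0,0,0,0,0,0]
}}

```text
t: 9.22
eef_pos: [0.4528, 0.0863, 0.1261]
tool_rot: [-0.002, 0.139, 0.99, -0.001]
contact_force: [-0.1, 0.4, -2.0]
gripper_width: 0.177
```

```bash
python3 -c "
from h import *
delta([.455,.087,.058],164)
p,K,R,t=cam('wrist'); q,_,_,_=cam('side'); cv2.imwrite('pics/w5.png',np.hstack([p,cv2.resize(q[190:350,170:384],(512,384))])[:, 100:900])"
```

```text
pos [0.4528 0.0863 0.1261] az 164.08 zdir [-0.004 -0.001 -1.   ] w 0.177 F [-0.1  0.4 -2. ] t 9.22 q [-0.36  0.31  0.04  2.17 -0.02  0.67  0.99]
shift mm [-2.2  1.4 68.1] rotvec [-0.0025 -0.0035  0.0014]
```

View pics/w5.png

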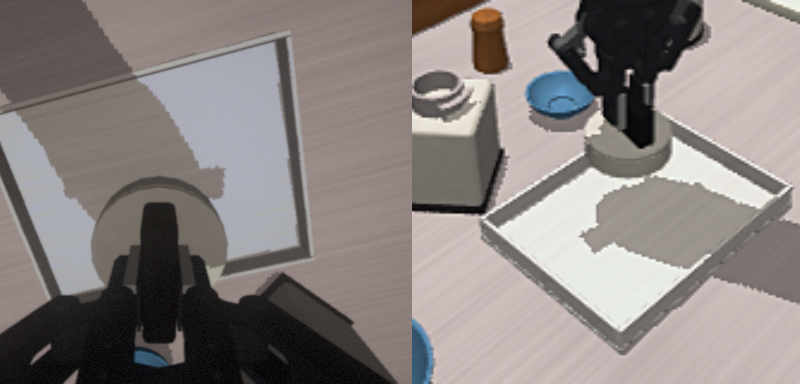

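Lid is above the tray, still level, ~70 mm up. Lowering.

{"api": "drive_tool", "payload": {
  "series": [-1,0,0,15,0,0,0,-1,0,0,20,0,0,0,-1,0,0,15,0,0,0,-1,0,0,8,0,0,0,-1,0,0,4,0,0,0,-1,0,0,2,0,0,0,-1,0,0,2,0,0,0,-1,0,0,0,0,0,0,-1,0,0,0,0,0,0]
}}

```text
t: 10.45
eef_pos: [0.455, 0.0871, 0.0617]
tool_rot: [0.0, 0.138, 0.99, 0.0]
contact_force: [0.1, -0.2, -1.4]
gripper_width: 0.173
```

Not yet touching (-1.4 N is the lid's weight); easing down to contact.

{"api": "drive_tool", "payload": {
  "series": [-1,0,0,1,0,0,0,-1,0,0,1,0,0,0,-1,0,0,1,0,0,0,-1,0,0,1,0,0,0,-1,0,0,0,0,0,0,-1,0,0,0,0,0,0]
}}

```text
t: 11.2
eef_pos: [0.4548, 0.0871, 0.0575]
tool_rot: [-0.0, 0.138, 0.99, -0.0]
contact_force: [-0.9, -0.1, -2.7]
gripper_width: 0.174
```

{"api": "drive_tool", "payload": {
  "series": [-1,0,0,0.5,0,0,0,-1,0,0,0.5,0,0,0,-1,0,0,0.5,0,0,0,-1,0,0,0,0,0,0,-1,0,0,0,0,0,0]
}}

```text
t: 11.82
eef_pos: [0.4549, 0.0871, 0.0566]
tool_rot: [0.0, 0.139, 0.99, 0.0]
contact_force: [-2.6, -0.8, 9.0]
gripper_width: 0.176
```

Contact felt (+9 N). Releasing and rising straight up.

{"api": "drive_tool", "payload": {
  "series": [-0.4,0,0,0,0,0,0,-0.2,0,0,0,0,0,0,0,0,0,0,0,0,0,0.2,0,0,0,0,0,0,0.2,0,0,-5,0,0,0,0.2,0,0,-20,0,0,0,0.2,0,0,-35,0,0,0,0.2,0,0,-40,0,0,0,0.2,0,0,-40,0,0,0,0.2,0,0,0,0,0,0]
}}

```text
t: 13.08
eef_pos: [0.4568, 0.0876, 0.1991]
tool_rot: [0.003, 0.139, 0.99, 0.002]
contact_force: [-0.1, -0.0, -0.1]
gripper_width: 0.598
```

Run:
```python
from h import *
delta([.455,.087,.058],164)
p,K,R,t=cam('wrist'); q,_,_,_=cam('side'); cv2.imwrite('pics/w6.png',np.hstack([p,cv2.resize(q[120:350,170:476],(512,384))])[:, 100:900])
m=(p.max(2)<60).astype(np.uint8)
n,l,s,c=cv2.connectedComponentsWithStats(m)
for i in range(1,n):
    if s[i,4]>150: print(s[i],c[i],plane(c[i],.06,K,R,t).round(3))
```

```text
pos [0.4568 0.0876 0.1991] az 164.07 zdir [ 0.006  0.002 -1.   ] w 0.598 F [-0.1 -0.  -0.1] t 13.07 q [-0.37  0.2   0.05  2.1  -0.01  0.84  0.98]
shift mm [  2.3  -1.7 141.1] rotvec [0.0039 0.0055 0.0012]
[ 248  149   19   70 1146] [256.90226876 182.61780105] [[0.45  0.088 0.06 ]]
[    9   233   501   151 29240] [262.42233242 337.95851573] [[0.609 0.048 0.06 ]]
```

View pics/w6.png

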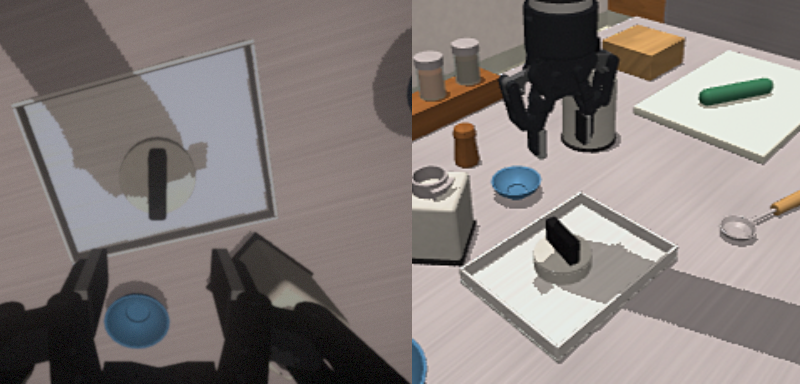

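The lid sits flat near the tray's centre with its handle up, and the gripper is clear. Handing in.

```bash
python3 -c "
from station import bot
print(bot.hand_in())"
```

```text
the job is handed in; nothing more can be done
None
```

I unscrewed the square canister's lid by 80° anticlockwise, lifted it straight off by 73 mm and carried it over the tray. I lowered it until it touched the floor (+9 N), then let go and rose clear, handing in at about 13 s of the 42 s allowed.

- **Lid:** the last pictures show it lying flat with its handle up, at about (0.45, 0.088) m. The tray's centre is near (0.44, 0.087) m, so the lid is about 1 cm from it.
- **Robot:** the gripper is open, about 14 cm above the lid, and the contact force reads about zero.
- **Round canister:** nothing went near its lid. It is hidden behind the gripper in the last side view, so I did not check its position there.
- **Disagreement:** the top and wrist cameras differed by up to 7 mm on the tray's position and 5 mm on the handle's, which is within the room allowed.

No check failed, and the hand-in reported no verdict.

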